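Tip the front row of culture dishes into an inverter and flip them

ROBOT

A 6-joint arm with a two-finger parallel gripper is mounted at the origin on a cart in front of the work surface, level with it; the furniture and walls round the work are solid. World frame = base frame: x ahead of the robot, y to its left, z up, the work surface at z = 0. Lengths are in mm, angles in rad, forces in N, time in s.
With the tool pointing down it reaches from about 275 to 750 mm from the base axis. Payload 10.2 kg.
Tool frame: the origin (TCP) lies between the finger pads; the fingertips stand ctrl.tips_ahead ahead of it and the grasp point (between the pads) lies 8 mm behind it (ctrl.tips_ahead is the distance from the TCP to the fingertips, in mm); z points along the fingers, y is the direction in which the jaws open and shut (so a half turn about z gives the same grasp; the last joint's range is limited). The gripper opens to 85 mm and grips with 20 to 120 N. Pads are 22 mm wide; open, the fingers measure 114 mm over their backs; the gripper's body (76 mm by 85 mm) begins 54 mm behind the grasp point. The pads swing forward as they close: fully open they stand 13 mm farther back than shut.
Start: joints at [-1.356, 0.313, 1.498, -0, 1.331, -0.223], TCP at [222.561, -475.497, 242.294] pointing down, gripper open.
Joint ranges: [-2.94, 2.94], [-0.97, 2.17], [0.19, 2.56], [-1.23, 4.37], [0.02, 3.11], [-2.88, 2.88]. Speed limits (rad/s): [2.39, 2.39, 3.01, 3.14, 3.14, 3.14].

INTERFACE

Orientations are given as a unit quaternion [w, x, y, z].
In Python, from rig import ctrl gives the robot as it stands. The module is installed in compiled form; this text tells all that it offers.
- The arm moves only by the tool move_arm, never from a script. Its argument "motion" is a list of rows, each an object with "offset": the shift along the tool's x, y, z in m, a list of three; "angular": the turn, a rotation vector about the tool's x, y, z in degrees, a list of three; "jaw": the finger opening in m, from 0 to 0.0854. In form: [{"offset": [tx, ty, tz], "angular": [ax, ay, az], "jaw": jaw}, ...]. A call has 1 to 5 rows; each row is the pose to reach, as a shift and turn from the pose commanded when the call began, along the tool's axes at that moment; what a row does not reach only later rows make up. A row lasts 1/8 s, in which the tool goes at most 62.5 mm and 10.7 degrees, less where a joint would pass 70% of its speed; a pose out of reach is approached as far as the arm can. A call with a gripper value outside its range is refused whole. The fingers move at their own pace and stop on an object; "squeeze" is the grip in N (left out, the last holds). Time passes only in rows, so rows that repeat a pose let the fingers close. It gives the time, the measured TCP pose, the force and the opening at its end, in the units of the state.
- ctrl.sense(): the state, without advancing time (a new reading comes with each control period).
- ctrl.capture(name): name is "scene" or "top" or "wrist"; returns a dict with "img" (480x640x3 uint8, red, green, blue), "intrinsics" (3x3 intrinsics, pixels), "rvec" (rotation vector, rad) and "tvec" (3), from world to camera coordinates, as OpenCV has them. Camera axes: x right, y down, z forward; pixel columns grow to the right and rows downward; lengths in mm; the calibration is good to about 2 mm. A picture is of the moment at which its call begins. There is no depth.
- ctrl.finish_job(): hands the job in, once; it reports no verdict.
The state is a dict: "time_s": time; "joints": joint angles; "dq": joint speeds; "tau": joint torques, N m; "eef_pos": TCP position; "ee_rot": TCP orientation; "force": force on the tool from outside, world axes, zero at the start; "wrist_torque": the same for the moment, N m; "grip_width": opening from 0.0 (shut) to 1.0 (fully open).
Only numpy, scipy, OpenCV 4.12 (cv2) and the standard library are available. Lean on these libraries where they do the work, as an engineer would, in place of code of your own. Each camera call takes 0.05 s, during which the arm holds its last target. There are 200 camera calls.

TASK

Invert the front two culture dishes for incubation: carry the counting tray to the dish inverter and tilt it so that only the front row slides off the open edge into the flipper's two pockets and lies flat there, while the rear row stays on the tray behind the lip. Then set the tray back down where it stood and swing the flipper fully over, so that the two dishes end up lying flat and face-down on the nest. Do not touch the dishes with the gripper, and leave the other things on the bench alone.

Things in the scene. Friction and masses are not known exactly. Their poses are not given: they have to be found in the camera images.
- tray: flat steel counting tray on the worktop, 156 mm (x) by 144 mm (y), 0.3 to 0.45 kg empty. Origin: centre of its underside. +x points to the closed rear. Floor 4 mm thick; side and rear walls 16 mm high over the underside; an 8 mm wide, 16 mm high divider along y = 0 makes two lanes 64 mm wide, centred at y = -36 and +36 mm. Front row at x about -38 mm, rear row at x about +41 mm
- tray_handle (a point): middle of the tray's black handle bar, 53 mm above the tray's underside: 80 mm long along the tray's x, 14 mm thick across its y, 34 mm high (36 to 70 mm over the underside); on a thinner web. The dishes' tops lie 17 mm over the underside, so keep the fingers above that
- tray_front_edge (a point): middle of the lower edge of the tray's open front (x = -78 mm, y = 0, z = 0 of the tray): nothing stops dishes there. A dish slides on the floor with friction 0.24 to 0.36: the front row starts to slide at 14 to 20 degrees of front-down tilt and has surely gone at 36 degrees, while the rear row still holds. Carry the tray level and smoothly
- tray_lip (a point): top middle of the raised lip across the tray between the rows (tray x = 1 to 6 mm), 5 mm over the floor; it keeps the rear row from sliding forward
- dish_front_left: flat round lidded culture dish, whitish, 61 mm across, 13 mm thick, 30 g; origin at the centre of its underside, z out of its top face (so z points down when it lies face-down). Front row, lane y = -36 mm of the tray
- dish_front_right: flat round lidded culture dish, whitish, 61 mm across, 13 mm thick, 30 g; origin at the centre of its underside, z out of its top face (so z points down when it lies face-down). Front row, lane y = +36 mm of the tray
- dish_rear_left: flat round lidded culture dish, whitish, 61 mm across, 13 mm thick, 30 g; origin at the centre of its underside, z out of its top face (so z points down when it lies face-down). Rear row, lane y = -36 mm; stays on the tray
- dish_rear_right: flat round lidded culture dish, whitish, 61 mm across, 13 mm thick, 30 g; origin at the centre of its underside, z out of its top face (so z points down when it lies face-down). Rear row, lane y = +36 mm; stays on the tray
- inverter: dish inverter fixed to the worktop: grey base plate 176 x 170 x 10 mm with a hinged aluminium flipper. Origin on the worktop under the middle of the hinge. Hinge axis along y at x = 0, z = 45 mm; its brackets at y = +-76 to 82 mm are 50 mm high. At the start the flipper lies on the -x side, pockets up, and the nest is open on the +x side
- flipper (a joint): hinge angle of the flipper: 0 = lying on the -x side with its pockets up; grows as it swings up and over; 3.14 = fully over, lying upside down on the nest at +x. Past upright it falls over by itself, lightly damped; 0.3 kg
- flip_bar (a point): middle of the flipper's handle: bright round metal bar 12 mm thick, 128 mm long, parallel to the hinge, at x = -135, z = 53 mm of the inverter at the start and x = +135, z = 37 mm when fully over. Rods carry it 60 mm either side of the middle; 45 mm lie between its middle and the flared top of the pockets' outer wall. It may turn between the fingers during the swing
- pocket_left (a point): centre of the floor of the flipper pocket at y = -36 mm (x = -45, z = 34 mm of the inverter at the start). Each pocket is 66 mm (x) by 67 mm (y). Hinge-side wall x = -8 to -12 mm, chamfered, top z = 44 mm; slippery floor; outer wall from x = -78 mm, flared outward to x = -90 mm, top z = 60 mm; sides at y = +-70 mm, z to 52 mm, with flared guides to y = +-78, z = 62 mm over x = -81 to -29 mm; 5 mm divider, 13 mm high
- pocket_right (a point): the same point of the pocket at y = +36 mm
- nest_left (a point): centre of the nest place at y = -36 mm on top of the nest block (x = 45, z = 40 mm of the inverter). The block spans x = 13 to 77 mm, y = +-67 mm; an end stop behind each place at x = 79 to 83 mm, 14 mm wide, 57 mm high, passes through a gap in the flipper's outer wall
- nest_right (a point): the same point of the nest place at y = +36 mm
- tape_roll: bystander, leave alone: roll of cream tape lying flat, 69 mm across, 19 mm high; origin at the centre of its underside
- timer: bystander, leave alone: white kitchen-type timer lying flat, 66 x 62 x 19 mm; origin at the centre of its underside
- amber_bottle: bystander, leave alone: brown glass bottle with a blue cap, 56 mm across, 109 mm high; origin at the centre of its underside
- reagent_bottle: bystander, leave alone: white bottle with a blue cap, 62 mm across, 137 mm high; origin at the centre of its underside
Things that resemble listed ones, but are neither listed nor needed, are in the scene too. What is shaped like the dish_rear_right but orange is not meant.

How it is judged (in metres and radians):
On the way, in this order (a step that is already met when the one before it is completed fails the run):
1. the two front dishes lie flat in the flipper's pockets (((horizontal distance between dish_front_left and pocket_left below 0.01 m and horizontal distance between dish_front_right and pocket_right below 0.01 m) or (horizontal distance between dish_front_left and pocket_right below 0.01 m and horizontal distance between dish_front_right and pocket_left below 0.01 m)) and angle between each of dish_front_left, dish_front_right's own z axis and vertical below 0.1 rad and z of each of dish_front_left, dish_front_right in the frame of pocket_left below 0.005 m and value of joint flipper below 0.15 rad), for 0.2 s.
2. the tray, with the rear row still on it, stands level where it stood, released (distance of tray from where it was at the start of the episode below 0.06 m and height (world z) of tray below 0.006 m and angle between tray's own z axis and vertical below 0.06 rad and contact force between the fingers and tray below 0.1 N), for 0.2 s.
3. the flipper is fully over (value of joint flipper above 3.05 rad), for 0.2 s.
At the end, for the whole second after the job is handed in: Flipper past 3.05 rad; front dishes face-down flat (0.14 rad) on the nest, one within 10 mm of each nest place, either way round; tray level on the worktop within 60 mm of where it stood, released, both rear dishes still behind its lip; tray and dishes at rest (all of step 2 and ((horizontal distance between dish_front_left and nest_left below 0.01 m and horizontal distance between dish_front_right and nest_right below 0.01 m) or (horizontal distance between dish_front_left and nest_right below 0.01 m and horizontal distance between dish_front_right and nest_left below 0.01 m)) and angle between each of dish_front_left, dish_front_right's own z axis and vertical above 3 rad and z of each of dish_front_left, dish_front_right in the frame of nest_left below 0.018 m and x of each of dish_rear_left, dish_rear_right in the frame of tray above 0.025 m and z of dish_rear_left in the frame of tray between -0.005 and 0.01 m and distance between each of dish_rear_left, dish_rear_right and tray below 0.075 m and z of dish_rear_right in the frame of tray between -0.005 and 0.01 m and linear speed of each of dish_front_left, dish_front_right, dish_rear_left, dish_rear_right, tray below 0.02 m/s and value of joint flipper above 3.05 rad); the robot touches nothing.
It fails at once if the gripper touches a dish (contact force between the fingers and dish_front_left above 0.5 N or contact force between the fingers and dish_front_right above 0.5 N or contact force between the fingers and dish_rear_left above 0.5 N or contact force between the fingers and dish_rear_right above 0.5 N).
It fails at once if a rear dish comes over the lip or off the tray (not (x of each of dish_rear_left, dish_rear_right in the frame of tray above 0.025 m and z of dish_rear_left in the frame of tray between -0.005 and 0.01 m and distance between each of dish_rear_left, dish_rear_right and tray below 0.075 m and z of dish_rear_right in the frame of tray between -0.005 and 0.01 m)).
It fails at once if a bystander is moved more than 30 mm (distance of any of tape_roll, timer, amber_bottle, reagent_bottle from where it was at the start of the episode above 0.03 m).
It also fails if it takes over 72 s, if anything falls off the work surface, if the arm or the gripper's body presses on something with over 40 N, if the wrist force passes 120 N, or if a joint passes its speed limit or range.

## Working session

There is one attempt and no reset: what is moved stays moved. The work goes in short steps, Python scripts to look and compute and a tool call to move; the robot and the scene stay as the last step left them, time stands still between calls to the robot, and variables do not carry over. Pictures are saved under pics/ and viewed, about 8 in all and at most 12, crops included, and the job is handed in when it is done.

Besides the shell and the picture viewer there is one more tool, called after ">>>" by a JSON object that holds its "method" and its "body". move_arm: Moves the arm, as the interface text tells. Its arguments: {"type":"object","properties":{"motion":{"type":"array","items":{"type":"object","properties":{"offset":{"type":"array","items":{"type":"number"}},"angular":{"type":"array","items":{"type":"number"}},"jaw":{"type":"number"}}}},"squeeze":{"type":"number"}},"required":["motion"]}

```bash
mkdir -p pics; ls; python3 - <<'E'
from rig import ctrl
import cv2,numpy as np
print(ctrl.tips_ahead, ctrl.sense())
for n in("scene","top"):
    c=ctrl.capture(n); cv2.imwrite(f"pics/{n}0.png",c["img"][:,:,::-1]); np.savez(f"{n}0.npz",**c)
    R=cv2.Rodrigues(np.array(c["rvec"],float))[0]; print(n,(-R.T@np.array(c["tvec"]).ravel()).round(),np.round(c["intrinsics"],1).tolist(),R.round(2).tolist())
E
```

```text
pics
11.0 {'time_s': 0.0, 'joints': array([-1.35641504e+00,  3.13464156e-01,  1.49845100e+00, -5.86867400e-06,
        1.33096791e+00, -2.23417169e-01]), 'dq': array([-0.000159  , -0.00048654,  0.00014514, -0.00138751, -0.00157665,
       -0.00088161]), 'tau': array([-1.98078909e-03, -4.12275267e+01, -2.59742135e+01, -3.27218886e-04,
        4.15966962e-03,  3.49137338e-05]), 'eef_pos': array([ 222.49905376, -475.25456444,  241.72257391]), 'ee_rot': array([-6.45213390e-04,  9.76136724e-01,  2.17155888e-01,  6.51239192e-08]), 'force': array([ 0.33515823,  0.02471193, -0.13849407]), 'wrist_torque': array([ 0.03628998, -0.01798715, -0.04077052]), 'grip_width': 0.9972377683656741}
scene [-260. -527.  812.] [[460.0, 0.0, 326.8], [0.0, 460.0, 242.7], [0.0, 0.0, 1.0]] [[0.6, -0.8, 0.0], [-0.49, -0.37, -0.79], [0.64, 0.47, -0.61]]
top [ 265.   44. 1289.] [[467.5, 0.0, 313.8], [0.0, 467.5, 238.6], [0.0, 0.0, 1.0]] [[0.01, -1.0, 0.02], [-0.98, -0.01, -0.18], [0.18, -0.02, -0.98]]
```

View pics/top0.png

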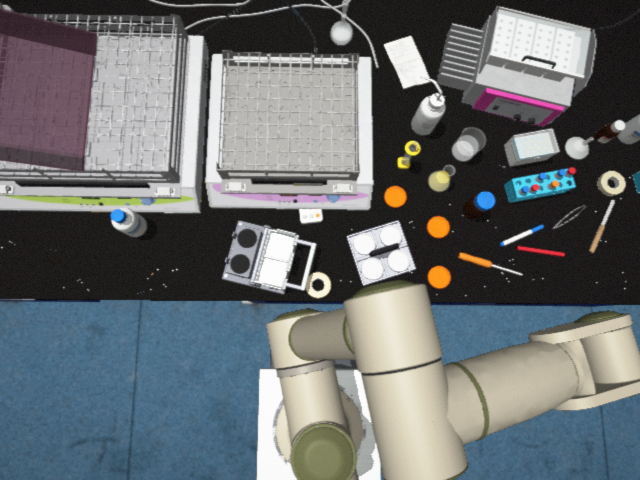

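View pics/scene0.png

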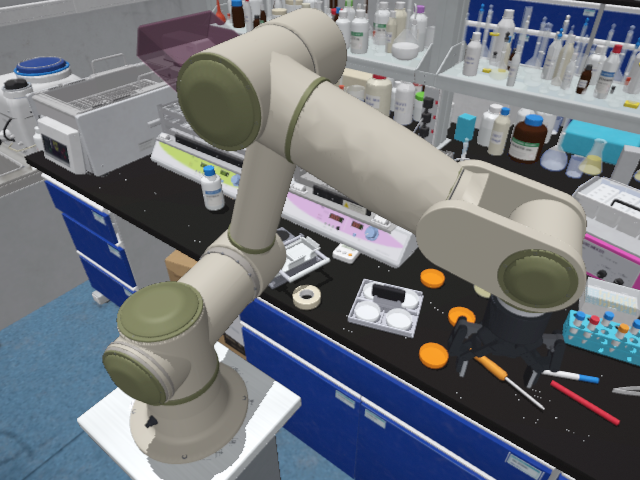

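```bash
python3 - <<'E'
import cv2,numpy as np
a=cv2.imread("pics/top0.png")
cv2.imwrite("pics/crop1.png",cv2.resize(a[200:305,215:425],(800,400),interpolation=cv2.INTER_CUBIC))
E
```

```text
(no output)
```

View pics/crop1.png

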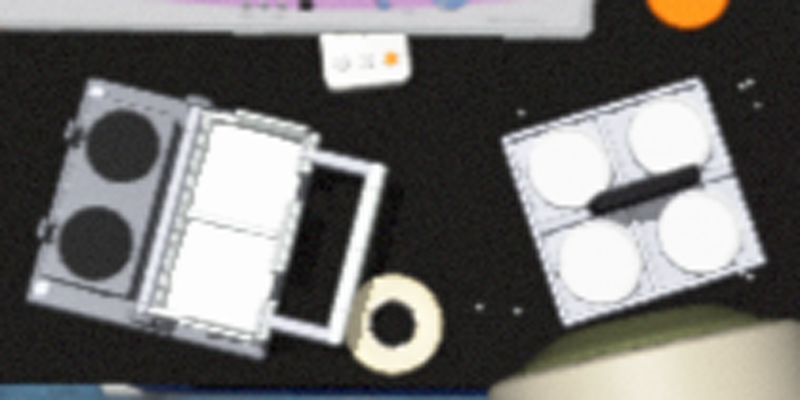

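```bash
cat > h.py <<'E'
import numpy as np,cv2
from scipy.spatial.transform import Rotation as R
def load(n):return np.load(n)
def ray(c,uv):
    M=cv2.Rodrigues(np.array(c["rvec"],float))[0];t=np.array(c["tvec"],float).ravel()
    d=M.T@np.linalg.solve(np.array(c["intrinsics"],float),[uv[0],uv[1],1]);return -M.T@t,d
def onz(c,uv,z):
    o,d=ray(c,uv);return o+d*(z-o[2])/d[2]
def proj(c,P):
    return cv2.projectPoints(np.array(P,float).reshape(-1,3),np.array(c["rvec"],float),np.array(c["tvec"],float),np.array(c["intrinsics"],float),None)[0].reshape(-1,2)
E
python3 - <<'E'
from h import *
c=load("top0.npz")
f=lambda u,v:(215+u*210/800,200+v*105/400)
def p(n,u,v,z):print(n,onz(c,f(u,v),z).round(1))
for n,(u,v) in dict(LL=(502,138),UR=(700,80),LR=(765,262),BL=(565,325)).items(): p(n,u,v,10)
for n,(u,v) in dict(d1=(570,168),d2=(668,137),d3=(599,262),d4=(698,231)).items(): p(n,u,v,17)
p("h1",595,205,70);p("h2",700,175,70)
p("base UL",92,78,10);p("baseLL",28,298,10);p("baseBR",265,356,10)
p("bar a",383,165,53);p("bar b",340,343,53)
p("nest1",122,147,40);p("nest2",95,243,40)
p("tape",398,325,10);p("timer",368,60,19)
E
```

```text
LL [507.6 -76.   10. ]
UR [ 552.8 -222.8   10. ]
LR [ 418.2 -266.5   10. ]
BL [ 371.3 -120.5   10. ]
d1 [ 484.7 -124.7   17. ]
d2 [ 508.4 -196.7   17. ]
d3 [ 416.2 -144.7   17. ]
d4 [ 439.4 -216.9   17. ]
h1 [ 449.6 -134.7   70. ]
h2 [ 471.5 -208.5   70. ]
base UL [549.1 224.7  10. ]
baseLL [387.4 264.7  10. ]
baseBR [347.4  94.5  10. ]
bar a [479.2  12.1  53. ]
bar b [354.   41.1  53. ]
nest1 [492.5 197.4  40. ]
nest2 [423.6 214.2  40. ]
tape [370.3  -0.4  10. ]
timer [562.9  22.7  19. ]
```

>>> {"method": "move_arm", "body": {"motion": [{"offset":[0.05,-0.026,-0.003],"angular":[0,0,0],"jaw":0.0854},{"offset":[0.1,-0.052,-0.006],"angular":[0,0,0],"jaw":0.0854},{"offset":[0.15,-0.078,-0.009],"angular":[0,0,0],"jaw":0.0854},{"offset":[0.2,-0.104,-0.012],"angular":[0,0,0],"jaw":0.0854},{"offset":[0.25,-0.13,-0.015],"angular":[0,0,0],"jaw":0.0854}]}}

```text
time_s: 0.72
eef_pos: [394.6, -250.1, 257.3]
ee_rot: [-0.0, 0.976, 0.217, -0.0]
force: [-0.0, -0.5, 1.0]
grip_width: 1.002
```

>>> {"method": "move_arm", "body": {"motion": [{"offset":[0.045,-0.022,-0.003],"angular":[0,0,0],"jaw":0.0854},{"offset":[0.087,-0.043,-0.005],"angular":[0,0,0],"jaw":0.0854},{"offset":[0.087,-0.043,-0.005],"angular":[0,0,0],"jaw":0.0854}]}}

```text
time_s: 1.1
eef_pos: [455.5, -173.8, 262.1]
ee_rot: [-0.0, 0.976, 0.219, -0.0]
force: [-0.9, -0.3, -0.4]
grip_width: 1.001
```

```bash
python3 - <<'E'
from rig import ctrl
from h import *
for n in("wrist","scene"):
    c=ctrl.capture(n); np.savez(f"{n}1.npz",**c); cv2.imwrite(f"pics/{n}1.png",c["img"][:,:,::-1])
s=ctrl.sense();print(s["time_s"],s["eef_pos"],s["joints"])
E
```

```text
1.2 [ 454.26004527 -175.91652711  261.99316759] [-6.10385489e-01  2.14687630e-01  1.57353945e+00 -3.20493111e-04
  1.35404710e+00  5.21916478e-01]
```

View pics/wrist1.png

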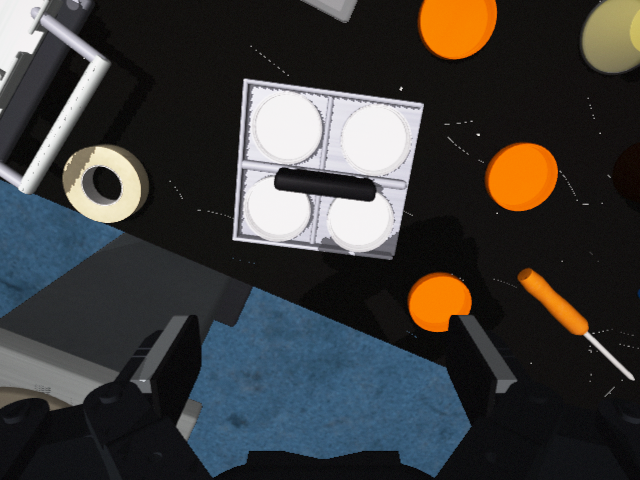

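```bash
python3 - <<'E'
from h import *
c=load("wrist1.npz");im=c["img"].astype(int)
def p(n,u,v,z):
    q=onz(c,(u,v),z);print(n,q.round(1));return q[:2]
P=[p("c",u,v,16) for u,v in((245,80),(423,104),(394,258),(235,240))]
print("centre",np.mean(P,0)); 
for a,b in((0,1),(3,2),(0,3),(1,2)):d=P[a]-P[b];print(np.linalg.norm(d),np.degrees(np.arctan2(*d[::-1])))
m=(im.max(2)<60).astype(np.uint8);m[:160]=0;m[206:]=0;m[:,:262]=0;m[:,392:]=0
n,l,s,ct=cv2.connectedComponentsWithStats(m);k=1+np.argmax(s[1:,4]);pts=np.argwhere(l==k)[:,::-1].astype(np.float32);r=cv2.minAreaRect(pts);print(s[k],r)
for q in cv2.boxPoints(r):p("hb",*q,62)
p("hmid",*r[0],62)
o,d=ray(c,(320,240));print(o,d)
# dishes tops
w=((im.min(2)>235)&(im[:,:,0]-im[:,:,2]<12)).astype(np.uint8);w[:80]=0;w[260:]=0;w[:,:235]=0;w[:,425:]=0
w=cv2.erode(w,np.ones((7,7)));n,l,s,ct=cv2.connectedComponentsWithStats(w)
for i in range(1,n):
    if s[i,4]>300:p(f"dish{s[i]}",*ct[i],17)
E
```

```text
c [510.7 -78.2  16. ]
c [ 557.2 -221.4   16. ]
c [ 423.6 -265.3   16. ]
c [ 376.2 -122.5   16. ]
centre [ 466.94326803 -171.84101849]
150.5961971933768 107.97847994485046
150.51575660450473 108.36839194905164
141.66213318472492 18.22463634267334
140.6375153714159 18.19223801971049
[ 274  168  102   33 2210] ((324.8453369140625, 183.88523864746094), (101.57076263427734, 23.00774574279785), 7.523820877075195)
hb [ 447.4 -136.1   62. ]
hb [ 465.  -131.1   62. ]
hb [ 489.  -206.6   62. ]
hb [ 471.7 -212.9   62. ]
hmid [ 468.3 -171.5   62. ]
[ 528.37300394 -141.37542407  393.72369697] [-0.29635306 -0.13245106 -0.94597185]
dish[ 260   98   56   58 2469] [ 491.7 -125.3   17. ]
dish[ 346  109   56   58 2399] [ 514.3 -196.6   17. ]
dish[ 252  182   53   49 1675] [ 420.9 -145.8   17. ]
dish[ 333  201   52   41 1595] [ 442.9 -218.    17. ]
```

View pics/scene1.png

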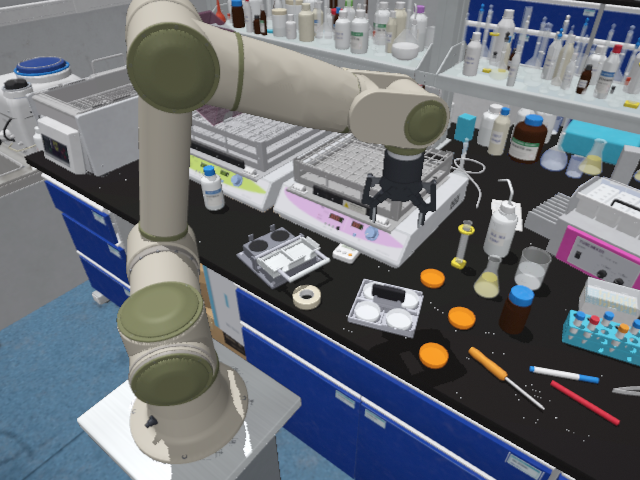

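```bash
cat >> h.py <<'E'
import json
def pose(x,y,z,yaw,tilt=0):
    # tool down, tool x at yaw (deg); tilt>0: tray front (-x) down about tray y
    M=R.from_euler('z',yaw,degrees=True)*R.from_euler('y',-tilt,degrees=True)*R.from_euler('x',180,degrees=True)
    return np.array([x,y,z],float),M
def rel(A,B):
    return A[1].inv().apply(B[0]-A[0])/1000,(A[1].inv()*B[1]).as_rotvec(degrees=True)
def show(*P):
    for a,b in zip(P,P[1:]):
        o,r=rel(a,b);print("off",o.round(4).tolist(),"ang",r.round(2).tolist())
E
python3 - <<'E'
from h import *
from rig import ctrl
print(R.from_euler('z',25.1,degrees=True).as_euler('zyx'), pose(0,0,0,25.1)[1].as_quat())
show(pose(454.2,-176,262.3,25.1),pose(460,-174,230,70),pose(465.5,-172,150,107.5),pose(465.5,-172,47,107.5))
E
```

```text
[ 0.43807764  0.         -0.        ] [9.76106756e-01 2.17291510e-01 1.33052676e-17 5.97693007e-17]
off [0.0061, 0.0006, 0.0323] ang [-0.0, 0.0, -44.9]
off [0.0038, 0.0045, 0.08] ang [0.0, 0.0, -37.5]
off [0.0, -0.0, 0.103] ang [0.0, 0.0, 0.0]
```

>>> {"method": "move_arm", "body": {"motion": [{"offset":[0.0061,0.0006,0.0323],"angular":[0,0,-10],"jaw":0.0854},{"offset":[0.0061,0.0006,0.0323],"angular":[0,0,-20],"jaw":0.0854},{"offset":[0.0061,0.0006,0.0323],"angular":[0,0,-30],"jaw":0.0854},{"offset":[0.0061,0.0006,0.0323],"angular":[0,0,-40],"jaw":0.0854},{"offset":[0.0061,0.0006,0.0323],"angular":[0,0,-44.9],"jaw":0.0854}]}}

```text
time_s: 1.82
eef_pos: [459.5, -175.1, 229.8]
ee_rot: [-0.0, 0.819, 0.574, -0.0]
force: [0.4, -0.0, 0.5]
grip_width: 0.999
```

>>> {"method": "move_arm", "body": {"motion": [{"offset":[0.001,0.001,0.02],"angular":[0,0,-10],"jaw":0.0854},{"offset":[0.0038,0.0045,0.04],"angular":[0,0,-20],"jaw":0.0854},{"offset":[0.0038,0.0045,0.06],"angular":[0,0,-30],"jaw":0.0854},{"offset":[0.0038,0.0045,0.08],"angular":[0,0,-37.5],"jaw":0.0854},{"offset":[0.0038,0.0045,0.08],"angular":[0,0,-37.5],"jaw":0.0854}]}}

```text
time_s: 2.45
eef_pos: [464.6, -172.5, 149.0]
ee_rot: [-0.001, 0.593, 0.805, -0.0]
force: [0.9, -0.8, 0.1]
grip_width: 0.999
```

```bash
python3 - <<'E'
from rig import ctrl
from h import *
for n in("wrist","top"):
    c=ctrl.capture(n); np.savez(f"{n}2.npz",**c); cv2.imwrite(f"pics/{n}2.png",c["img"][:,:,::-1])
    if n=="wrist":print(cv2.Rodrigues(c["rvec"])[0].round(3),ray(c,(320,240)))
s=ctrl.sense();print(s["time_s"],s["eef_pos"],s["ee_rot"])
E
```

```text
[[ 0.955  0.297 -0.002]
 [ 0.282 -0.907  0.311]
 [ 0.091 -0.298 -0.95 ]] (array([441.58888783, -98.02120125, 280.77347145]), array([ 0.08731942, -0.3118169 , -0.94624346]))
2.55 [ 465.61936102 -172.68267152  150.60246734] [ 3.05454314e-04  5.92983639e-01  8.05214450e-01 -2.05919201e-05]
```

View pics/wrist2.png

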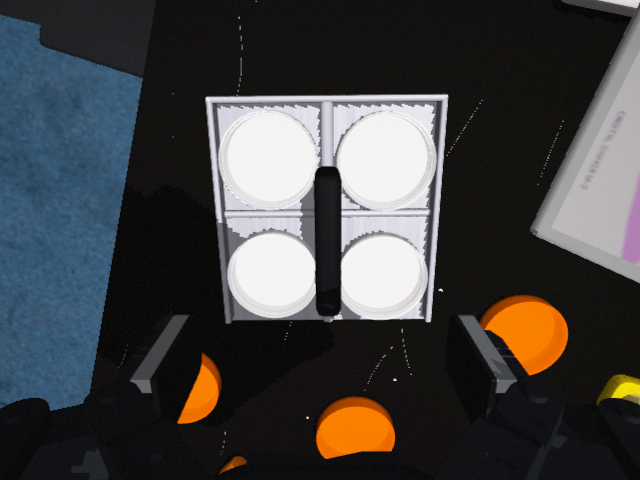

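```bash
python3 - <<'E'
from h import *
c=load("wrist2.npz")
P=[onz(c,q,16)[:2] for q in((208,98),(447,96),(431,318),(229,320))]
print(np.round(P,1),np.mean(P,0))
for a,b in((0,3),(1,2),(0,1),(3,2)):d=P[a]-P[b];print(np.linalg.norm(d),np.degrees(np.arctan2(*d[::-1])))
print(onz(c,(327,316),36),onz(c,(327,168),70),onz(c,(327,310),53))
E
```

```text
[[ 376.8 -120.3]
 [ 511.   -77.4]
 [ 556.7 -217.1]
 [ 422.8 -260.5]] [ 466.82225777 -168.82450986]
147.5901650590454 108.14585160796447
147.00058509628604 108.0796635833274
140.92284036250675 -162.2849721254988
140.74982619251062 -162.0454546227609
[ 483.66933728 -226.66660499   36.        ] [ 453.27735715 -130.55322252   70.        ] [ 479.5472662  -213.90847119   53.        ]
```

```bash
python3 - <<'E'
from h import *
show(pose(465.5,-172,150,107.5),pose(466.8,-172.5,47,108))
E
```

```text
off [-0.0009, 0.0011, 0.103] ang [0.0, 0.0, -0.5]
```

>>> {"method": "move_arm", "body": {"motion": [{"offset":[-0.001,-0.001,0.03],"angular":[0,0,-0.5],"jaw":0.0854},{"offset":[-0.001,-0.001,0.06],"angular":[0,0,-0.5],"jaw":0.0854},{"offset":[-0.001,-0.001,0.085],"angular":[0,0,-0.5],"jaw":0.0854},{"offset":[-0.001,-0.001,0.103],"angular":[0,0,-0.5],"jaw":0.0854},{"offset":[-0.001,-0.001,0.103],"angular":[0,0,-0.5],"jaw":0.0854}]}}

```text
time_s: 3.18
eef_pos: [464.9, -173.4, 47.0]
ee_rot: [-0.0, 0.589, 0.808, -0.0]
force: [-0.3, -0.1, 0.5]
grip_width: 0.997
```

>>> {"method": "move_arm", "body": {"motion": [{"offset":[0,0,0],"angular":[0,0,0],"jaw":0.05},{"offset":[0,0,0],"angular":[0,0,0],"jaw":0.03},{"offset":[0,0,0],"angular":[0,0,0],"jaw":0.018},{"offset":[0,0,0],"angular":[0,0,0],"jaw":0.01},{"offset":[0,0,0],"angular":[0,0,0],"jaw":0.0}], "squeeze": 80}}

```text
time_s: 3.8
eef_pos: [465.5, -173.3, 47.6]
ee_rot: [0.001, 0.588, 0.809, 0.0]
force: [0.4, 1.2, 6.5]
grip_width: 0.149
```

>>> {"method": "move_arm", "body": {"motion": [{"offset":[0,0,0],"angular":[0,0,0],"jaw":0.0},{"offset":[0,0,0],"angular":[0,0,0],"jaw":0.0},{"offset":[0,0,0],"angular":[0,0,0],"jaw":0.0},{"offset":[0,0,0],"angular":[0,0,0],"jaw":0.0}]}}

```text
time_s: 4.3
eef_pos: [465.5, -173.3, 47.5]
ee_rot: [0.001, 0.588, 0.809, 0.0]
force: [0.7, 0.8, 5.0]
grip_width: 0.159
```

```bash
python3 - <<'E'
import cv2,numpy as np
a=cv2.imread("pics/top2.png")[212:302,215:325]; b=cv2.imread("pics/scene1.png")[220:295,230:335]
A=cv2.resize(a,None,fx=4,fy=4,interpolation=cv2.INTER_CUBIC);B=cv2.resize(b,None,fx=4,fy=4,interpolation=cv2.INTER_CUBIC)
o=np.zeros((600,800,3),np.uint8);o[:360,:440]=A;o[600-300:,800-420:]=B;o[:300,440:]=0
o=np.zeros((660,440,3),np.uint8);o[:360,:440]=A;o[360:,:420]=B
cv2.imwrite("pics/crop2.png",o[:660]) ; cv2.imwrite("pics/crop2.png",np.hstack([A[:300],B[:, :360]]))
print(A.shape,B.shape)
E
```

```text
(360, 440, 3) (300, 420, 3)
```

View pics/crop2.png

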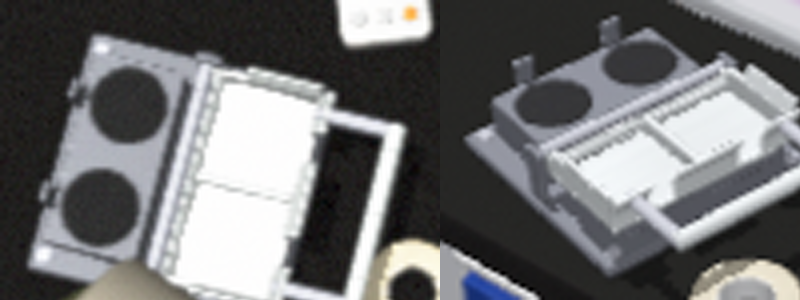

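```bash
python3 - <<'E'
from h import *
def blob(n,u,v):
    im=load(n)["img"].astype(np.uint8).mean(2).astype(np.float32)
    ctr=[]
    for k in (im<85).astype(np.uint8),:
        n_,l,s,ct=cv2.connectedComponentsWithStats(k);i=l[int(v),int(u)];
    # weighted refine
    x0,y0,w,h,a=s[i];print(s[i]);return ct[i]
T={};
for nm,(ut,us) in dict(right=((247,238),(258,245.7)),left=((240,263.5),(279.5,235.5))).items():pass
t=[blob("top0.npz",247,238),blob("top0.npz",240,263)];s=[blob("scene1.npz",258,246),blob("scene1.npz",279,235)]
ct,cs=load("top0.npz"),load("scene1.npz")
for a in t:print("top z40",a.round(1),onz(ct,a,40).round(1))
for a in s:print("scene z40",a.round(1),onz(cs,a,40).round(1))
for n,c,uvs in(("top",ct,[(215+400/4,212+128/4),(215+346/4,212+296/4)]),("scene",cs,[(230+(680-440)/4,220+243/4)])):
    for q in uvs:print(n,"bar",onz(c,q,53).round(1))
E
```

```text
[238 229  19  19 279]
[231 255  19  19 277]
[  140   119   500   361 53656]
[  140   119   500   361 53656]
top z40 [246.8 238. ] [494.2 198.1  40. ]
top z40 [239.7 263.6] [424.2 214.9  40. ]
scene z40 [464.2 315.9] [ 518.3 -343.6   40. ]
scene z40 [464.2 315.9] [ 518.3 -343.6   40. ]
top bar [477.3  13.6  53. ]
top bar [364.5  48.5  53. ]
scene bar [359.9  42.8  53. ]
```

```bash
cat >> h.py <<'E'
INV=(450,162,76.5)
def inv(x,y,z,I=INV):
    a=np.radians(I[2]);return np.array([I[0]+x*np.cos(a)-y*np.sin(a),I[1]+x*np.sin(a)+y*np.cos(a),z])
def pour(ex,ez,tilt,ey=0,dyaw=0,I=INV,h=47,L=78):
    t=np.radians(tilt);p=inv(ex+L*np.cos(t)-h*np.sin(t),ey,ez+L*np.sin(t)+h*np.cos(t),I)
    return pose(*p,I[2]+dyaw,tilt)
from scipy.spatial.transform import Slerp
def rows(A,B,N,jaw=0.0,lin=False):
    """quintic path in calls of 5 rows, prints JSON; returns the pose reached with rounding"""
    sl=Slerp([0,1],R.concatenate([A[1],B[1]]));C=A
    for k in range(0,N,5):
        out=[]
        for i in range(k+1,min(k+5,N)+1):
            s=i/N; s=s if lin else 10*s**3-15*s**4+6*s**5
            o,r=rel(C,(A[0]+(B[0]-A[0])*s,sl(s)));o=o.round(3);r=r.round(1)
            out.append({"offset":(o+0.).tolist(),"angular":(r+0.).tolist(),"jaw":jaw})
        C=(C[0]+C[1].apply(o*1000),C[1]*R.from_rotvec(r,degrees=True));print(json.dumps(out))
    np.savez("cmd.npz",p=C[0],q=C[1].as_quat());return C
def cmd():
    d=np.load("cmd.npz");return d["p"],R.from_quat(d["q"])
E
python3 - <<'E'
from h import *
c=load("scene1.npz")
for q in((258.2,245.7),(279.5,235.5)):print(onz(c,q,40).round(1))
A=pose(465.5,-172,150,107.5);A=(A[0]+A[1].apply([-1,-1,103]),A[1]*R.from_rotvec([0,0,-.5],degrees=True));print(A[0])
B=(A[0]+[0,0,110],A[1]);C=rows(A,B,5)
print(pour(-9,110,0)[0],np.linalg.norm(pour(-9,110,0)[0][:2]))
rows(C,pour(-9,110,0),15)
E
```

```text
[427.1 214.1  40. ]
[497.3 198.6  40. ]
[ 464.84698885 -173.25442275   47.        ]
[{"offset": [0.0, 0.0, -0.006], "angular": [0.0, 0.0, 0.0], "jaw": 0.0}, {"offset": [0.0, 0.0, -0.035], "angular": [0.0, 0.0, 0.0], "jaw": 0.0}, {"offset": [0.0, 0.0, -0.075], "angular": [0.0, 0.0, 0.0], "jaw": 0.0}, {"offset": [0.0, 0.0, -0.104], "angular": [0.0, 0.0, 0.0], "jaw": 0.0}, {"offset": [0.0, 0.0, -0.11], "angular": [0.0, 0.0, 0.0], "jaw": 0.0}]
[466.10773011 229.09352451 157.        ] 519.3652462726614
[{"offset": [0.001, 0.0, 0.0], "angular": [0.0, 0.0, 0.1], "jaw": 0.0}, {"offset": [0.007, 0.002, 0.0], "angular": [0.0, 0.0, 0.6], "jaw": 0.0}, {"offset": [0.022, 0.007, 0.0], "angular": [0.0, 0.0, 1.8], "jaw": 0.0}, {"offset": [0.047, 0.015, 0.0], "angular": [0.0, 0.0, 3.8], "jaw": 0.0}, {"offset": [0.08, 0.026, 0.0], "angular": [0.0, 0.0, 6.6], "jaw": 0.0}]
[{"offset": [0.043, 0.009, 0.0], "angular": [0.0, 0.0, 3.4], "jaw": 0.0}, {"offset": [0.09, 0.019, 0.0], "angular": [0.0, 0.0, 7.2], "jaw": 0.0}, {"offset": [0.139, 0.029, 0.0], "angular": [0.0, 0.0, 11.1], "jaw": 0.0}, {"offset": [0.187, 0.038, 0.0], "angular": [0.0, 0.0, 14.9], "jaw": 0.0}, {"offset": [0.229, 0.047, 0.0], "angular": [0.0, 0.0, 18.3], "jaw": 0.0}]
[{"offset": [0.035, -0.004, 0.0], "angular": [0.0, 0.0, 2.8], "jaw": 0.0}, {"offset": [0.061, -0.007, 0.0], "angular": [0.0, 0.0, 4.8], "jaw": 0.0}, {"offset": [0.076, -0.009, 0.0], "angular": [0.0, 0.0, 6.0], "jaw": 0.0}, {"offset": [0.083, -0.01, 0.0], "angular": [0.0, 0.0, 6.5], "jaw": 0.0}, {"offset": [0.084, -0.01, 0.0], "angular": [0.0, 0.0, 6.6], "jaw": 0.0}]
```

>>> {"method": "move_arm", "body": {"motion": [{"offset":[0.0,0.0,-0.006],"angular":[0.0,0.0,0.0],"jaw":0.0},{"offset":[0.0,0.0,-0.025],"angular":[0.0,0.0,0.0],"jaw":0.0},{"offset":[0.0,0.0,-0.05],"angular":[0.0,0.0,0.0],"jaw":0.0},{"offset":[0.0,0.0,-0.075],"angular":[0.0,0.0,0.0],"jaw":0.0},{"offset":[0.0,0.0,-0.095],"angular":[0.0,0.0,0.0],"jaw":0.0}]}}

```text
time_s: 4.92
eef_pos: [464.8, -172.9, 142.7]
ee_rot: [-0.0, 0.588, 0.809, -0.0]
force: [-0.1, -0.5, -4.4]
grip_width: 0.154
```

>>> {"method": "move_arm", "body": {"motion": [{"offset":[0.001,0.0,-0.01],"angular":[0.0,0.0,0.1],"jaw":0.0},{"offset":[0.007,0.002,-0.015],"angular":[0.0,0.0,0.6],"jaw":0.0},{"offset":[0.022,0.007,-0.015],"angular":[0.0,0.0,1.8],"jaw":0.0},{"offset":[0.047,0.015,-0.015],"angular":[0.0,0.0,3.8],"jaw":0.0},{"offset":[0.08,0.026,-0.015],"angular":[0.0,0.0,6.6],"jaw":0.0}]}}

```text
time_s: 5.55
eef_pos: [464.6, -88.0, 156.2]
ee_rot: [-0.001, 0.635, 0.773, -0.0]
force: [-0.0, -0.2, -4.0]
grip_width: 0.156
```

>>> {"method": "move_arm", "body": {"motion": [{"offset":[0.043,0.009,0.0],"angular":[0.0,0.0,3.4],"jaw":0.0},{"offset":[0.09,0.019,0.0],"angular":[0.0,0.0,7.2],"jaw":0.0},{"offset":[0.139,0.029,0.0],"angular":[0.0,0.0,11.1],"jaw":0.0},{"offset":[0.187,0.038,0.0],"angular":[0.0,0.0,14.9],"jaw":0.0},{"offset":[0.229,0.047,0.0],"angular":[0.0,0.0,18.3],"jaw":0.0}]}}

```text
time_s: 6.18
eef_pos: [465.0, 146.8, 156.3]
ee_rot: [-0.001, 0.749, 0.663, -0.001]
force: [1.2, -0.7, -4.1]
grip_width: 0.153
```

>>> {"method": "move_arm", "body": {"motion": [{"offset":[0.035,-0.004,0.0],"angular":[0.0,0.0,2.8],"jaw":0.0},{"offset":[0.061,-0.007,0.0],"angular":[0.0,0.0,4.8],"jaw":0.0},{"offset":[0.076,-0.009,0.0],"angular":[0.0,0.0,6.0],"jaw":0.0},{"offset":[0.083,-0.01,0.0],"angular":[0.0,0.0,6.5],"jaw":0.0},{"offset":[0.084,-0.01,0.0],"angular":[0.0,0.0,6.6],"jaw":0.0}]}}

```text
time_s: 6.8
eef_pos: [465.8, 229.4, 156.6]
ee_rot: [-0.0, 0.785, 0.619, -0.0]
force: [-0.9, -0.6, -3.7]
grip_width: 0.149
```

```bash
python3 - <<'E'
from rig import ctrl
from h import *
for n in("wrist","top","scene"):
    c=ctrl.capture(n); np.savez(f"{n}3.npz",**c); cv2.imwrite(f"pics/{n}3.png",c["img"][:,:,::-1])
s=ctrl.sense();print(s["time_s"],s["eef_pos"],s["ee_rot"],s["force"],s["joints"],cmd())
w=cv2.imread("pics/wrist3.png");sc=cv2.imread("pics/scene3.png")[160:340,190:390]
cv2.imwrite("pics/mix3.png",np.hstack([cv2.resize(w,(400,300)),cv2.resize(sc,(333,300),interpolation=cv2.INTER_CUBIC)]))
E
```

```text
6.95 [466.17544482 228.87830194 156.88917395] [-2.29184245e-05  7.85537475e-01  6.18814062e-01 -1.77799809e-04] [ 0.35912484  1.7433512  -4.43335503] [ 2.30593106e-01  3.84496682e-01  1.63322112e+00 -1.20680579e-04
  1.12421648e+00  4.66977368e-01] (array([465.82623403, 229.2295195 , 157.        ]), Rotation.from_matrix(array([[ 2.33445364e-01,  9.72369920e-01,  1.16796641e-16],
                            [ 9.72369920e-01, -2.33445364e-01,  3.68258395e-17],
                            [ 6.30739730e-17,  1.04972719e-16, -1.00000000e+00]])))
```

View pics/mix3.png

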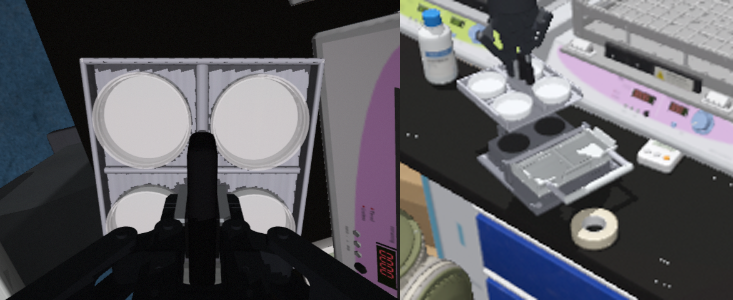

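```bash
sed -i 's/^INV=.*/INV=(451,162.4,77)/' h.py; python3 - <<'E'
from h import *
c=load("wrist3.npz");im=cv2.cvtColor(c["img"],cv2.COLOR_RGB2GRAY)
A=cmd();
for q in((129,95),(517,95),(323,95)):
    for z in(126,):print(A[1].inv().apply(onz(c,q,z)-A[0]).round(1))
C=rows(A,pour(-9,54,11),10)
C=rows(C,pour(-9,53,36),15,lin=True)
E
```

```text
[ 78.2 -69.1  31. ]
[78.  70.8 31. ]
[78.1  0.9 31. ]
[{"offset": [0.0, 0.0, 0.0], "angular": [0.0, 0.1, 0.0], "jaw": 0.0}, {"offset": [-0.001, 0.0, 0.002], "angular": [0.0, 0.6, 0.0], "jaw": 0.0}, {"offset": [-0.002, 0.0, 0.007], "angular": [0.0, 1.8, -0.1], "jaw": 0.0}, {"offset": [-0.003, 0.0, 0.013], "angular": [0.0, 3.5, -0.2], "jaw": 0.0}, {"offset": [-0.005, 0.0, 0.021], "angular": [0.0, 5.5, -0.2], "jaw": 0.0}]
[{"offset": [-0.002, 0.0, 0.007], "angular": [0.0, 2.0, -0.1], "jaw": 0.0}, {"offset": [-0.005, 0.001, 0.014], "angular": [0.0, 3.7, -0.2], "jaw": 0.0}, {"offset": [-0.006, 0.001, 0.018], "angular": [0.0, 4.9, -0.3], "jaw": 0.0}, {"offset": [-0.007, 0.001, 0.02], "angular": [0.1, 5.4, -0.3], "jaw": 0.0}, {"offset": [-0.007, 0.001, 0.02], "angular": [0.1, 5.5, -0.3], "jaw": 0.0}]
[{"offset": [-0.002, 0.0, -0.002], "angular": [0.0, 1.7, 0.0], "jaw": 0.0}, {"offset": [-0.004, 0.0, -0.004], "angular": [0.0, 3.3, 0.0], "jaw": 0.0}, {"offset": [-0.005, 0.0, -0.005], "angular": [0.0, 5.0, 0.0], "jaw": 0.0}, {"offset": [-0.007, 0.0, -0.007], "angular": [0.0, 6.7, 0.0], "jaw": 0.0}, {"offset": [-0.009, 0.0, -0.009], "angular": [0.0, 8.3, 0.0], "jaw": 0.0}]
[{"offset": [-0.002, 0.0, -0.002], "angular": [0.0, 1.7, 0.0], "jaw": 0.0}, {"offset": [-0.003, 0.0, -0.004], "angular": [0.0, 3.4, 0.0], "jaw": 0.0}, {"offset": [-0.005, 0.0, -0.006], "angular": [0.0, 5.0, 0.0], "jaw": 0.0}, {"offset": [-0.006, 0.0, -0.008], "angular": [0.0, 6.7, 0.0], "jaw": 0.0}, {"offset": [-0.008, 0.0, -0.01], "angular": [0.0, 8.4, 0.0], "jaw": 0.0}]
[{"offset": [-0.001, 0.0, -0.003], "angular": [0.0, 1.6, 0.0], "jaw": 0.0}, {"offset": [-0.002, 0.0, -0.005], "angular": [0.0, 3.3, 0.0], "jaw": 0.0}, {"offset": [-0.003, 0.0, -0.007], "angular": [0.0, 5.0, 0.0], "jaw": 0.0}, {"offset": [-0.005, 0.0, -0.009], "angular": [0.0, 6.6, 0.0], "jaw": 0.0}, {"offset": [-0.006, 0.0, -0.012], "angular": [0.0, 8.3, 0.0], "jaw": 0.0}]
```

>>> {"method": "move_arm", "body": {"motion": [{"offset":[0.0,0.0,0.0],"angular":[0.0,0.1,0.0],"jaw":0.0},{"offset":[-0.001,0.0,0.002],"angular":[0.0,0.6,0.0],"jaw":0.0},{"offset":[-0.002,0.0,0.007],"angular":[0.0,1.8,-0.1],"jaw":0.0},{"offset":[-0.003,0.0,0.013],"angular":[0.0,3.5,-0.2],"jaw":0.0},{"offset":[-0.005,0.0,0.021],"angular":[0.0,5.5,-0.2],"jaw":0.0}]}}

```text
time_s: 7.58
eef_pos: [465.0, 224.3, 135.5]
ee_rot: [-0.03, 0.783, 0.62, 0.039]
force: [-0.7, 0.2, -4.1]
grip_width: 0.15
```

>>> {"method": "move_arm", "body": {"motion": [{"offset":[-0.002,0.0,0.007],"angular":[0.0,2.0,-0.1],"jaw":0.0},{"offset":[-0.005,0.001,0.014],"angular":[0.0,3.7,-0.2],"jaw":0.0},{"offset":[-0.006,0.001,0.018],"angular":[0.0,4.9,-0.3],"jaw":0.0},{"offset":[-0.007,0.001,0.02],"angular":[0.1,5.4,-0.3],"jaw":0.0},{"offset":[-0.007,0.001,0.02],"angular":[0.1,5.5,-0.3],"jaw":0.0}]}}

```text
time_s: 8.2
eef_pos: [464.9, 219.3, 115.4]
ee_rot: [-0.06, 0.779, 0.62, 0.075]
force: [-0.2, -0.3, -4.0]
grip_width: 0.154
```

```bash
python3 - <<'E'
from rig import ctrl
from h import *
for n in("top","scene"):
    c=ctrl.capture(n); np.savez(f"{n}4.npz",**c); cv2.imwrite(f"pics/{n}4.png",c["img"][:,:,::-1])
s=ctrl.sense();print(s["time_s"],s["eef_pos"],s["force"])
a=cv2.imread("pics/scene4.png")[205:300,225:325];b=cv2.imread("pics/top4.png")[200:295,225:325]
cv2.imwrite("pics/mix4.png",np.hstack([cv2.resize(x,(400,380),interpolation=cv2.INTER_CUBIC) for x in(a,b)]))
E
```

```text
8.3 [464.94634728 219.46368147 115.62247334] [-0.58094131  0.08192067 -4.76936034]
```

View pics/mix4.png

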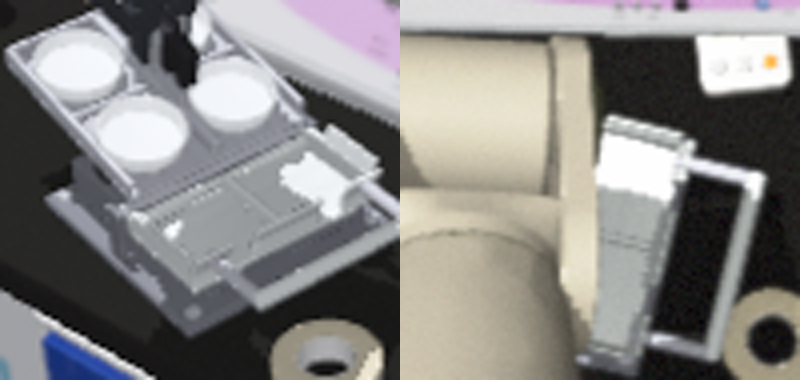

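>>> {"method": "move_arm", "body": {"motion": [{"offset":[-0.002,0.0,-0.002],"angular":[0.0,1.7,0.0],"jaw":0.0},{"offset":[-0.004,0.0,-0.004],"angular":[0.0,3.3,0.0],"jaw":0.0},{"offset":[-0.005,0.0,-0.005],"angular":[0.0,5.0,0.0],"jaw":0.0},{"offset":[-0.007,0.0,-0.007],"angular":[0.0,6.7,0.0],"jaw":0.0},{"offset":[-0.009,0.0,-0.009],"angular":[0.0,8.3,0.0],"jaw":0.0}]}}

```text
time_s: 8.93
eef_pos: [462.6, 209.1, 122.8]
ee_rot: [-0.105, 0.771, 0.614, 0.131]
force: [0.1, 0.7, -4.6]
grip_width: 0.152
```

>>> {"method": "move_arm", "body": {"motion": [{"offset":[-0.002,0.0,-0.002],"angular":[0.0,1.7,0.0],"jaw":0.0},{"offset":[-0.003,0.0,-0.004],"angular":[0.0,3.4,0.0],"jaw":0.0},{"offset":[-0.005,0.0,-0.006],"angular":[0.0,5.0,0.0],"jaw":0.0},{"offset":[-0.006,0.0,-0.008],"angular":[0.0,6.7,0.0],"jaw":0.0},{"offset":[-0.008,0.0,-0.01],"angular":[0.0,8.4,0.0],"jaw":0.0}]}}

```text
time_s: 9.55
eef_pos: [460.2, 198.5, 129.6]
ee_rot: [-0.149, 0.76, 0.605, 0.188]
force: [-0.3, -0.4, -4.3]
grip_width: 0.155
```

>>> {"method": "move_arm", "body": {"motion": [{"offset":[-0.001,0.0,-0.003],"angular":[0.0,1.6,0.0],"jaw":0.0},{"offset":[-0.002,0.0,-0.005],"angular":[0.0,3.3,0.0],"jaw":0.0},{"offset":[-0.003,0.0,-0.007],"angular":[0.0,5.0,0.0],"jaw":0.0},{"offset":[-0.005,0.0,-0.009],"angular":[0.0,6.6,0.0],"jaw":0.0},{"offset":[-0.006,0.0,-0.012],"angular":[0.0,8.3,0.0],"jaw":0.0}]}}

```text
time_s: 10.18
eef_pos: [457.8, 187.8, 137.4]
ee_rot: [-0.192, 0.744, 0.592, 0.242]
force: [0.1, 0.4, -3.5]
grip_width: 0.153
```

>>> {"method": "move_arm", "body": {"motion": [{"offset":[0,0,0],"angular":[0,0,0],"jaw":0.0},{"offset":[0,0,0],"angular":[0,0,0],"jaw":0.0},{"offset":[0,0,0],"angular":[0,0,0],"jaw":0.0},{"offset":[0,0,0],"angular":[0,0,0],"jaw":0.0}]}}

```text
time_s: 10.68
eef_pos: [457.6, 188.0, 137.2]
ee_rot: [-0.193, 0.744, 0.592, 0.242]
force: [0.3, -0.2, -3.8]
grip_width: 0.154
```

```bash
python3 - <<'E'
from rig import ctrl
from h import *
for n in("top","scene"):
    c=ctrl.capture(n); np.savez(f"{n}5.npz",**c); cv2.imwrite(f"pics/{n}5.png",c["img"][:,:,::-1])
s=ctrl.sense();print(s["time_s"],s["eef_pos"],s["force"])
a=cv2.imread("pics/scene5.png")[190:300,225:325];b=cv2.imread("pics/top5.png")[200:295,225:325]
cv2.imwrite("pics/mix5.png",np.hstack([cv2.resize(x,(400,440),interpolation=cv2.INTER_CUBIC) for x in(a,b)]))
E
```

```text
10.775 [457.5759133  187.9611965  137.18712821] [-0.11298441 -0.73653096 -3.73734517]
```

View pics/mix5.png

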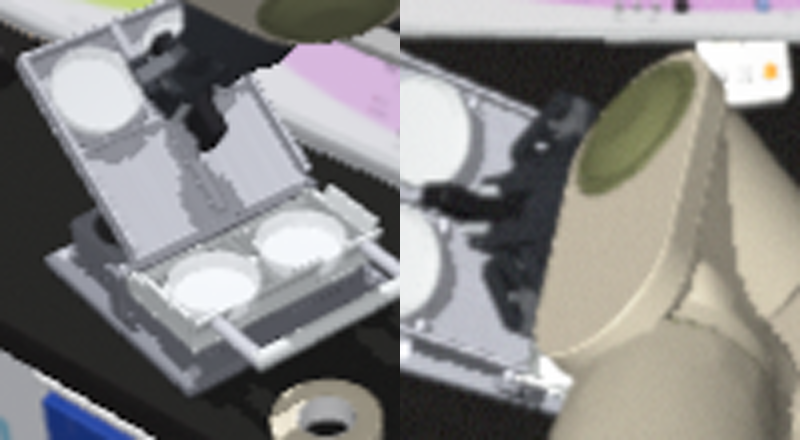

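```bash
python3 - <<'E'
from h import *
C=cmd();print(C[0])
C=rows(C,pour(4,78,28),5)
C=rows(C,pour(0,110,0),10)
S=pose(465.5,-172,150,107.5);S=(S[0]+S[1].apply([-1,-1,103]),S[1]*R.from_rotvec([0,0,-.5],degrees=True))
U=(S[0]+[0,0,110],S[1]);C=rows(C,U,15)
C=rows(C,S,10);print(C[0]-S[0])
E
```

```text
[457.23116374 187.74592743 137.16818887]
[{"offset": [0.002, 0.0, 0.0], "angular": [0.0, -0.5, 0.0], "jaw": 0.0}, {"offset": [0.01, 0.0, 0.0], "angular": [0.0, -2.5, 0.0], "jaw": 0.0}, {"offset": [0.021, 0.0, -0.001], "angular": [0.0, -5.5, 0.0], "jaw": 0.0}, {"offset": [0.029, 0.0, -0.001], "angular": [0.0, -7.5, 0.0], "jaw": 0.0}, {"offset": [0.031, 0.0, -0.001], "angular": [0.0, -8.0, 0.0], "jaw": 0.0}]
[{"offset": [0.0, 0.0, 0.0], "angular": [0.0, -0.2, 0.0], "jaw": 0.0}, {"offset": [0.001, 0.0, 0.001], "angular": [0.0, -1.6, 0.0], "jaw": 0.0}, {"offset": [0.004, 0.0, 0.002], "angular": [0.0, -4.6, 0.0], "jaw": 0.0}, {"offset": [0.008, 0.0, 0.004], "angular": [0.0, -8.9, 0.0], "jaw": 0.0}, {"offset": [0.012, 0.0, 0.006], "angular": [0.0, -14.0, 0.0], "jaw": 0.0}]
[{"offset": [0.005, 0.0, 0.001], "angular": [0.0, -5.1, 0.0], "jaw": 0.0}, {"offset": [0.009, 0.0, 0.002], "angular": [0.0, -9.4, 0.0], "jaw": 0.0}, {"offset": [0.012, 0.0, 0.003], "angular": [0.0, -12.4, 0.0], "jaw": 0.0}, {"offset": [0.013, 0.0, 0.003], "angular": [0.0, -13.8, 0.0], "jaw": 0.0}, {"offset": [0.014, 0.0,
[... 1233 characters left out ...]
0.0, 0.0], "jaw": 0.0}, {"offset": [0.0, 0.0, 0.006], "angular": [0.0, 0.0, 0.0], "jaw": 0.0}, {"offset": [0.0, 0.0, 0.018], "angular": [0.0, 0.0, 0.0], "jaw": 0.0}, {"offset": [0.0, 0.0, 0.035], "angular": [0.0, 0.0, 0.0], "jaw": 0.0}, {"offset": [0.0, 0.0, 0.055], "angular": [0.0, 0.0, 0.0], "jaw": 0.0}]
[{"offset": [0.0, 0.0, 0.02], "angular": [0.0, 0.0, 0.0], "jaw": 0.0}, {"offset": [0.0, 0.0, 0.037], "angular": [0.0, 0.0, 0.0], "jaw": 0.0}, {"offset": [0.0, 0.0, 0.049], "angular": [0.0, 0.0, 0.0], "jaw": 0.0}, {"offset": [0.0, 0.0, 0.054], "angular": [0.0, 0.0, 0.0], "jaw": 0.0}, {"offset": [0.0, 0.0, 0.055], "angular": [0.0, 0.0, 0.0], "jaw": 0.0}]
[-0.0449013  -0.29641934 -0.06170519]
```

>>> {"method": "move_arm", "body": {"motion": [{"offset":[0.002,0.0,0.0],"angular":[0.0,-0.5,0.0],"jaw":0.0},{"offset":[0.01,0.0,0.0],"angular":[0.0,-2.5,0.0],"jaw":0.0},{"offset":[0.021,0.0,-0.001],"angular":[0.0,-5.5,0.0],"jaw":0.0},{"offset":[0.029,0.0,-0.001],"angular":[0.0,-7.5,0.0],"jaw":0.0},{"offset":[0.031,0.0,-0.001],"angular":[0.0,-8.0,0.0],"jaw":0.0}]}}

```text
time_s: 11.4
eef_pos: [463.1, 212.3, 156.6]
ee_rot: [-0.151, 0.759, 0.604, 0.189]
force: [-0.5, -0.4, -3.2]
grip_width: 0.148
```

>>> {"method": "move_arm", "body": {"motion": [{"offset":[0.0,0.0,0.0],"angular":[0.0,-0.2,0.0],"jaw":0.0},{"offset":[0.001,0.0,0.001],"angular":[0.0,-1.6,0.0],"jaw":0.0},{"offset":[0.004,0.0,0.002],"angular":[0.0,-4.6,0.0],"jaw":0.0},{"offset":[0.008,0.0,0.004],"angular":[0.0,-8.9,0.0],"jaw":0.0},{"offset":[0.012,0.0,0.006],"angular":[0.0,-14.0,0.0],"jaw":0.0}]}}

```text
time_s: 12.02
eef_pos: [466.2, 224.5, 156.4]
ee_rot: [-0.075, 0.777, 0.617, 0.094]
force: [0.2, 0.2, -3.8]
grip_width: 0.152
```

>>> {"method": "move_arm", "body": {"motion": [{"offset":[0.005,0.0,0.001],"angular":[0.0,-5.1,0.0],"jaw":0.0},{"offset":[0.009,0.0,0.002],"angular":[0.0,-9.4,0.0],"jaw":0.0},{"offset":[0.012,0.0,0.003],"angular":[0.0,-12.4,0.0],"jaw":0.0},{"offset":[0.013,0.0,0.003],"angular":[0.0,-13.8,0.0],"jaw":0.0},{"offset":[0.014,0.0,0.003],"angular":[0.0,-14.0,0.0],"jaw":0.0}]}}

```text
time_s: 12.65
eef_pos: [469.3, 238.8, 156.8]
ee_rot: [-0.001, 0.783, 0.622, -0.0]
force: [0.8, -0.8, -3.4]
grip_width: 0.151
```

```bash
python3 - <<'E'
from rig import ctrl
from h import *
c=ctrl.capture("scene"); np.savez("scene6.npz",**c); cv2.imwrite("pics/scene6.png",c["img"][:,:,::-1])
s=ctrl.sense();print(s["time_s"],s["eef_pos"],s["force"])
im=c["img"].astype(int)
for y in(36,-36):
    P=inv(-45,y,47);uv=proj(c,P)[0];print("expect",uv.round(1))
w=(im.min(2)>205).astype(np.uint8)
n,l,st,ct=cv2.connectedComponentsWithStats(w)
for i in range(1,n):
    if st[i,4]>60 and 225<ct[i][0]<330 and 190<ct[i][1]<300:
        P=onz(c,ct[i],47);a=np.radians(INV[2]);d=P[:2]-INV[:2];print(st[i],ct[i].round(1),"inv",(d@[np.cos(a),np.sin(a)]).round(1),(d@[-np.sin(a),np.cos(a)]).round(1))
E
```

```text
12.7 [469.33311839 238.74385066 156.89386878] [ 0.28215335 -0.21926165 -2.83367974]
expect [276.9 260. ]
expect [298.8 248.9]
[222 183  27  17 185] [234.9 191.2] inv 323.1 -61.8
[228 199  24  20 250] [240.5 208.3] inv 226.0 -22.4
[268 205  29  16 115] [283.6 212.5] inv 124.0 -108.7
[289 243  24  15 256] [299.5 249.5] inv -48.1 -36.0
[297 248  32  28 128] [314.2 263.3] inv -118.2 -29.9
[267 253  23  16 283] [277.9 260.1] inv -47.3 34.3
[296 286  24  18 169] [309.  296.1] inv -204.0 56.1
```

>>> {"method": "move_arm", "body": {"motion": [{"offset":[-0.001,0.0,0.0],"angular":[0.0,0.0,-0.1],"jaw":0.0},{"offset":[-0.008,0.002,0.0],"angular":[0.0,0.0,-0.6],"jaw":0.0},{"offset":[-0.023,0.005,0.0],"angular":[0.0,0.0,-1.8],"jaw":0.0},{"offset":[-0.049,0.011,0.0],"angular":[0.0,0.0,-3.8],"jaw":0.0},{"offset":[-0.084,0.019,0.0],"angular":[0.0,0.0,-6.5],"jaw":0.0}]}}

```text
time_s: 13.32
eef_pos: [468.9, 151.5, 157.1]
ee_rot: [-0.0, 0.745, 0.667, -0.0]
force: [-0.3, -0.4, -3.5]
grip_width: 0.15
```

>>> {"method": "move_arm", "body": {"motion": [{"offset":[-0.044,0.004,0.0],"angular":[0.0,0.0,-3.3],"jaw":0.0},{"offset":[-0.094,0.009,0.0],"angular":[0.0,0.0,-7.1],"jaw":0.0},{"offset":[-0.145,0.014,0.0],"angular":[0.0,0.0,-10.9],"jaw":0.0},{"offset":[-0.194,0.02,0.0],"angular":[0.0,0.0,-14.7],"jaw":0.0},{"offset":[-0.238,0.024,0.0],"angular":[0.0,0.0,-18.0],"jaw":0.0}]}}

```text
time_s: 13.95
eef_pos: [465.4, -88.8, 157.2]
ee_rot: [-0.0, 0.632, 0.775, -0.0]
force: [1.3, 0.2, -3.4]
grip_width: 0.151
```

>>> {"method": "move_arm", "body": {"motion": [{"offset":[-0.036,-0.007,0.0],"angular":[0.0,0.0,-2.7],"jaw":0.0},{"offset":[-0.061,-0.013,0.0],"angular":[0.0,0.0,-4.7],"jaw":0.0},{"offset":[-0.077,-0.016,0.0],"angular":[0.0,0.0,-5.9],"jaw":0.0},{"offset":[-0.084,-0.018,0.0],"angular":[0.0,0.0,-6.4],"jaw":0.0},{"offset":[-0.085,-0.018,0.0],"angular":[0.0,0.0,-6.5],"jaw":0.0}]}}

```text
time_s: 14.58
eef_pos: [464.9, -173.6, 156.9]
ee_rot: [-0.0, 0.588, 0.809, -0.0]
force: [-0.4, 0.6, -3.2]
grip_width: 0.151
```

>>> {"method": "move_arm", "body": {"motion": [{"offset":[0.0,0.0,0.003],"angular":[0.0,0.0,0.0],"jaw":0.0},{"offset":[0.0,0.0,0.012],"angular":[0.0,0.0,0.0],"jaw":0.0},{"offset":[0.0,0.0,0.027],"angular":[0.0,0.0,0.0],"jaw":0.0},{"offset":[0.0,0.0,0.042],"angular":[0.0,0.0,0.0],"jaw":0.0},{"offset":[0.0,0.0,0.055],"angular":[0.0,0.0,0.0],"jaw":0.0}]}}

```text
time_s: 15.2
eef_pos: [464.8, -173.2, 100.5]
ee_rot: [-0.001, 0.588, 0.809, -0.0]
force: [-0.5, -0.3, -2.9]
grip_width: 0.154
```

>>> {"method": "move_arm", "body": {"motion": [{"offset":[0.0,0.0,0.013],"angular":[0.0,0.0,0.0],"jaw":0.0},{"offset":[0.0,0.0,0.026],"angular":[0.0,0.0,0.0],"jaw":0.0},{"offset":[0.0,0.0,0.039],"angular":[0.0,0.0,0.0],"jaw":0.0},{"offset":[0.0,0.0,0.048],"angular":[0.0,0.0,0.0],"jaw":0.0},{"offset":[0.0,0.0,0.053],"angular":[0.0,0.0,0.0],"jaw":0.0}]}}

```text
time_s: 15.82
eef_pos: [465.0, -173.4, 48.4]
ee_rot: [-0.001, 0.588, 0.809, -0.0]
force: [0.2, -0.3, -3.9]
grip_width: 0.152
```

>>> {"method": "move_arm", "body": {"motion": [{"offset":[0.0,0.0,0.001],"angular":[0.0,0.0,0.0],"jaw":0.0},{"offset":[0.0,0.0,0.002],"angular":[0.0,0.0,0.0],"jaw":0.0},{"offset":[0.0,0.0,0.002],"angular":[0.0,0.0,0.0],"jaw":0.0}]}}

```text
time_s: 16.2
eef_pos: [465.2, -173.5, 47.6]
ee_rot: [-0.0, 0.588, 0.809, -0.0]
force: [-2.1, 1.3, 4.1]
grip_width: 0.151
```

>>> {"method": "move_arm", "body": {"motion": [{"offset":[0,0,0],"angular":[0,0,0],"jaw":0.02},{"offset":[0,0,0],"angular":[0,0,0],"jaw":0.035},{"offset":[0,0,0],"angular":[0,0,0],"jaw":0.05},{"offset":[0,0,0],"angular":[0,0,0],"jaw":0.05},{"offset":[0,0,0],"angular":[0,0,0],"jaw":0.05}]}}

```text
time_s: 16.82
eef_pos: [465.1, -173.4, 46.9]
ee_rot: [-0.0, 0.588, 0.809, -0.0]
force: [-0.3, 0.8, -0.9]
grip_width: 0.586
```

>>> {"method": "move_arm", "body": {"motion": [{"offset":[0,0,-0.015],"angular":[0,0,0],"jaw":0.05},{"offset":[0,0,-0.05],"angular":[0,0,0],"jaw":0.05},{"offset":[0,0,-0.1],"angular":[0,0,0],"jaw":0.05},{"offset":[0,0,-0.15],"angular":[0,0,0],"jaw":0.05},{"offset":[0,0,-0.15],"angular":[0,0,0],"jaw":0.05}]}}

```text
time_s: 17.45
eef_pos: [466.4, -174.2, 201.4]
ee_rot: [0.004, 0.588, 0.809, 0.0]
force: [-1.2, 0.2, -0.5]
grip_width: 0.586
```

```bash
python3 - <<'E'
from rig import ctrl
from h import *
s=ctrl.sense();print(s["time_s"],s["eef_pos"],s["force"],s["joints"].round(2))
for n in("top","wrist"):
    c=ctrl.capture(n); np.savez(f"{n}7.npz",**c); cv2.imwrite(f"pics/{n}7.png",c["img"][:,:,::-1])
w=cv2.imread("pics/wrist7.png");b=cv2.imread("pics/top7.png")[205:305,215:335]
cv2.imwrite("pics/mix7.png",np.hstack([cv2.resize(w,(400,300)),cv2.resize(b,(360,300),interpolation=cv2.INTER_CUBIC)]))
E
```

```text
17.45 [ 466.42805161 -174.20129952  201.3510575 ] [-1.23552695  0.18102599 -0.50276656] [-0.59  0.29  1.64 -0.    1.2  -0.91]
```

View pics/mix7.png

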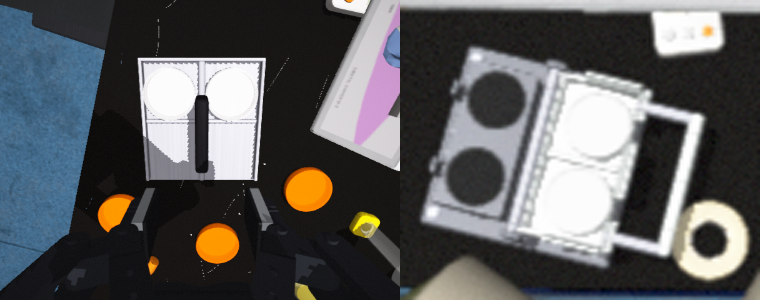

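```bash
python3 - <<'E'
from h import *
C=cmd();C=(C[0]+C[1].apply([0,0,2-2-150+0.0]),C[1]);print(C[0])
B=pose(*inv(-136,0,140),167)
C=rows(C,B,10,jaw=0.05,lin=True)
E
```

```text
[ 464.92014861 -173.57835054  196.93824582]
[{"offset": [0.021, 0.002, 0.006], "angular": [0.0, 0.0, -5.9], "jaw": 0.05}, {"offset": [0.041, 0.004, 0.011], "angular": [0.0, 0.0, -11.8], "jaw": 0.05}, {"offset": [0.062, 0.006, 0.017], "angular": [0.0, 0.0, -17.7], "jaw": 0.05}, {"offset": [0.083, 0.008, 0.023], "angular": [0.0, 0.0, -23.6], "jaw": 0.05}, {"offset": [0.104, 0.01, 0.029], "angular": [0.0, 0.0, -29.5], "jaw": 0.05}]
[{"offset": [0.017, 0.012, 0.005], "angular": [0.0, 0.0, -5.9], "jaw": 0.05}, {"offset": [0.034, 0.024, 0.011], "angular": [0.0, 0.0, -11.8], "jaw": 0.05}, {"offset": [0.051, 0.036, 0.017], "angular": [0.0, 0.0, -17.7], "jaw": 0.05}, {"offset": [0.068, 0.048, 0.022], "angular": [0.0, 0.0, -23.6], "jaw": 0.05}, {"offset": [0.085, 0.06, 0.028], "angular": [0.0, 0.0, -29.5], "jaw": 0.05}]
```

>>> {"method": "move_arm", "body": {"motion": [{"offset":[0.021,0.002,0.006],"angular":[0.0,0.0,-5.9],"jaw":0.04},{"offset":[0.041,0.004,0.011],"angular":[0.0,0.0,-11.8],"jaw":0.04},{"offset":[0.062,0.006,0.017],"angular":[0.0,0.0,-17.7],"jaw":0.04},{"offset":[0.083,0.008,0.023],"angular":[0.0,0.0,-23.6],"jaw":0.04},{"offset":[0.104,0.01,0.029],"angular":[0.0,0.0,-29.5],"jaw":0.04}]}}

```text
time_s: 18.18
eef_pos: [441.6, -70.5, 166.6]
ee_rot: [-0.002, 0.361, 0.933, 0.0]
force: [-0.2, 0.2, 0.4]
grip_width: 0.47
```

>>> {"method": "move_arm", "body": {"motion": [{"offset":[0.017,0.012,0.005],"angular":[0.0,0.0,-5.9],"jaw":0.04},{"offset":[0.034,0.024,0.011],"angular":[0.0,0.0,-11.8],"jaw":0.04},{"offset":[0.051,0.036,0.017],"angular":[0.0,0.0,-17.7],"jaw":0.04},{"offset":[0.068,0.048,0.022],"angular":[0.0,0.0,-23.6],"jaw":0.04},{"offset":[0.085,0.06,0.028],"angular":[0.0,0.0,-29.5],"jaw":0.04}]}}

```text
time_s: 18.8
eef_pos: [419.4, 31.0, 138.8]
ee_rot: [-0.002, 0.112, 0.994, 0.0]
force: [-0.1, -0.5, -0.4]
grip_width: 0.464
```

>>> {"method": "move_arm", "body": {"motion": [{"offset":[0,0,0],"angular":[0,0,0],"jaw":0.04},{"offset":[0,0,0],"angular":[0,0,0],"jaw":0.04},{"offset":[0,0,0],"angular":[0,0,0],"jaw":0.04}]}}

```text
time_s: 19.18
eef_pos: [420.5, 29.6, 140.0]
ee_rot: [-0.0, 0.114, 0.993, 0.0]
force: [-1.0, -0.2, 0.6]
grip_width: 0.471
```

```bash
python3 - <<'E'
from rig import ctrl
from h import *
s=ctrl.sense();print(s["time_s"],s["eef_pos"],s["ee_rot"],s["grip_width"],s["joints"].round(2))
c=ctrl.capture("wrist"); np.savez("wrist8.npz",**c); cv2.imwrite("pics/wrist8.png",c["img"][:,:,::-1])
C=cmd();print(C[0])
for y in(-60,0,60):print(proj(c,inv(-135,y,53))[0].round(1))
E
```

```text
19.175 [420.54119978  29.63767576 139.99385544] [-4.13156670e-04  1.14143661e-01  9.93464168e-01  9.69693435e-06] 0.4710127424940284 [-0.21  0.21  1.93 -0.    1.   -1.55]
[420.07649736  30.08549654 140.01087233]
[328.8 342.9]
[329.  246.8]
[329.1 133.9]
```

View pics/wrist8.png

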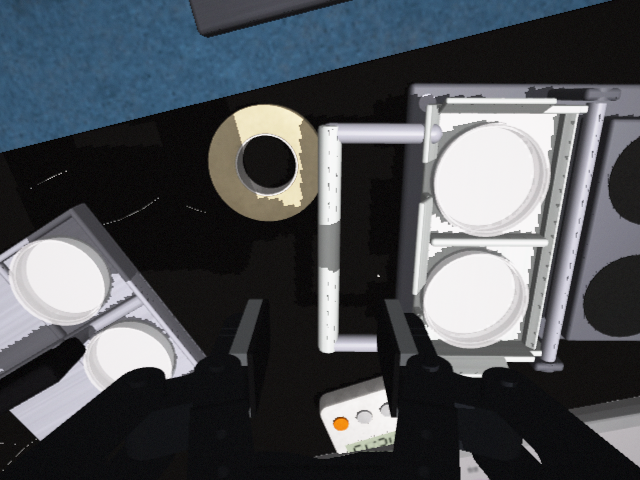

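```bash
python3 - <<'E'
import numpy as np
f=lambda d:np.array([-135*np.cos(np.radians(d))+8*np.sin(np.radians(d)),45+135*np.sin(np.radians(d))+8*np.cos(np.radians(d))])
th=[1,4,9,14,20, 26,32,38,44,50, 56,62,68,73,78, 83,90,100,114,132, 150,164,173,178,180]
p=0
for k in range(0,25,5):
    print([[0.0,round((f(d)-f(p))[0]/1000,3),round(-(f(d)-f(p))[1]/1000,3)] for d in th[k:k+5]]);p=th[k+4]
E
```

```text
[[0.0, np.float64(0.0), np.float64(-0.002)], [0.0, np.float64(0.001), np.float64(-0.009)], [0.0, np.float64(0.003), np.float64(-0.021)], [0.0, np.float64(0.006), np.float64(-0.032)], [0.0, np.float64(0.011), np.float64(-0.046)]]
[[0.0, np.float64(0.006), np.float64(-0.013)], [0.0, np.float64(0.014), np.float64(-0.025)], [0.0, np.float64(0.023), np.float64(-0.036)], [0.0, np.float64(0.033), np.float64(-0.046)], [0.0, np.float64(0.043), np.float64(-0.055)]]
[[0.0, np.float64(0.012), np.float64(-0.008)], [0.0, np.float64(0.024), np.float64(-0.014)], [0.0, np.float64(0.037), np.float64(-0.02)], [0.0, np.float64(0.049), np.float64(-0.023)], [0.0, np.float64(0.06), np.float64(-0.025)]]
[[0.0, np.float64(0.012), np.float64(-0.001)], [0.0, np.float64(0.028), np.float64(-0.001)], [0.0, np.float64(0.052), np.float64(0.002)], [0.0, np.float64(0.082), np.float64(0.014)], [0.0, np.float64(0.117), np.float64(0.039)]]
[[0.0, np.float64(0.025), np.float64(0.034)], [0.0, np.float64(0.036), np.float64(0.065)], [0.0, np.float64(0.039), np.float64(0.086)], [0.0, np.float64(0.039), np.float64(0.098)], [0.0, np.float64(0.039), np.float64(0.103)]]
```

>>> {"method": "move_arm", "body": {"motion": [{"offset":[0,0.001,0.03],"angular":[0,0,0],"jaw":0.04},{"offset":[0,0.001,0.06],"angular":[0,0,0],"jaw":0.04},{"offset":[0,0.001,0.085],"angular":[0,0,0],"jaw":0.04},{"offset":[0,0.001,0.095],"angular":[0,0,0],"jaw":0.04},{"offset":[0,0.001,0.095],"angular":[0,0,0],"jaw":0.04}]}}

```text
time_s: 19.85
eef_pos: [420.6, 31.0, 45.0]
ee_rot: [-0.001, 0.113, 0.994, 0.0]
force: [-1.1, -0.9, -0.5]
grip_width: 0.465
```

>>> {"method": "move_arm", "body": {"motion": [{"offset":[0,0,0],"angular":[0,0,0],"jaw":0.025},{"offset":[0,0,0],"angular":[0,0,0],"jaw":0.015},{"offset":[0,0,0],"angular":[0,0,0],"jaw":0.008},{"offset":[0,0,0],"angular":[0,0,0],"jaw":0.0},{"offset":[0,0,0],"angular":[0,0,0],"jaw":0.0}], "squeeze": 30}}

```text
time_s: 20.48
eef_pos: [421.2, 32.3, 45.8]
ee_rot: [0.001, 0.114, 0.994, 0.001]
force: [2.0, 11.3, 3.5]
grip_width: 0.127
```

>>> {"method": "move_arm", "body": {"motion": [{"offset":[0,0,0],"angular":[0,0,0],"jaw":0.0},{"offset":[0,0,0],"angular":[0,0,0],"jaw":0.0}]}}

```text
time_s: 20.72
eef_pos: [421.2, 32.3, 45.7]
ee_rot: [0.001, 0.114, 0.994, 0.001]
force: [2.6, 11.9, 3.3]
grip_width: 0.125
```

>>> {"method": "move_arm", "body": {"motion": [{"offset":[0,0.001,-0.002],"angular":[0,0,0],"jaw":0.0},{"offset":[0,0.002,-0.009],"angular":[0,0,0],"jaw":0.0},{"offset":[0,0.004,-0.021],"angular":[0,0,0],"jaw":0.0},{"offset":[0,0.007,-0.032],"angular":[0,0,0],"jaw":0.0},{"offset":[0,0.012,-0.046],"angular":[0,0,0],"jaw":0.0}]}}

```text
time_s: 21.35
eef_pos: [423.5, 42.5, 92.1]
ee_rot: [0.0, 0.113, 0.994, -0.001]
force: [4.4, -3.7, -3.7]
grip_width: 0.126
```

>>> {"method": "move_arm", "body": {"motion": [{"offset":[0,0.006,-0.013],"angular":[0,0,0],"jaw":0.0},{"offset":[0,0.014,-0.025],"angular":[0,0,0],"jaw":0.0},{"offset":[0,0.023,-0.036],"angular":[0,0,0],"jaw":0.0},{"offset":[0,0.033,-0.046],"angular":[0,0,0],"jaw":0.0},{"offset":[0,0.043,-0.055],"angular":[0,0,0],"jaw":0.0}]}}

```text
time_s: 21.98
eef_pos: [433.3, 83.0, 148.6]
ee_rot: [0.001, 0.113, 0.994, -0.002]
force: [-3.6, -13.5, 13.3]
grip_width: 0.126
```

```bash
python3 - <<'E'
from rig import ctrl
from h import *
s=ctrl.sense();print(s["time_s"],s["eef_pos"],s["force"],s["grip_width"],s["joints"].round(2),(inv(-135*np.cos(.8727)+8*np.sin(.8727),0,0))[:2],45-8+135*np.sin(.8727)+8*np.cos(.8727))
E
```

```text
21.975 [433.32581952  82.96498698 148.57849635] [ -3.60693497 -13.5141552   13.33531012] 0.12642589409746455 [-0.07  0.24  1.87 -0.01  1.04 -1.42] [432.85901758  83.8227723 ] 145.56115347221495
```

>>> {"method": "move_arm", "body": {"motion": [{"offset":[0,0.012,-0.009],"angular":[0,0,0],"jaw":0.0},{"offset":[0,0.024,-0.016],"angular":[0,0,0],"jaw":0.0},{"offset":[0,0.037,-0.022],"angular":[0,0,0],"jaw":0.0},{"offset":[0,0.049,-0.025],"angular":[0,0,0],"jaw":0.0},{"offset":[0,0.06,-0.027],"angular":[0,0,0],"jaw":0.0}]}}

```text
time_s: 22.6
eef_pos: [447.2, 143.2, 174.7]
ee_rot: [0.001, 0.113, 0.994, -0.0]
force: [6.7, -3.5, -1.0]
grip_width: 0.122
```

>>> {"method": "move_arm", "body": {"motion": [{"offset":[0,0.012,-0.001],"angular":[0,0,0],"jaw":0.0},{"offset":[0,0.028,-0.001],"angular":[0,0,0],"jaw":0.0},{"offset":[0,0.052,0.002],"angular":[0,0,0],"jaw":0.0},{"offset":[0,0.082,0.014],"angular":[0,0,0],"jaw":0.0},{"offset":[0,0.118,0.039],"angular":[0,0,0],"jaw":0.0}]}}

```text
time_s: 23.22
eef_pos: [473.8, 258.7, 135.0]
ee_rot: [0.001, 0.113, 0.994, -0.0]
force: [11.8, -19.6, -15.1]
grip_width: 0.128
```

>>> {"method": "move_arm", "body": {"motion": [{"offset":[0,0.025,0.034],"angular":[0,0,0],"jaw":0.0},{"offset":[0,0.036,0.065],"angular":[0,0,0],"jaw":0.0},{"offset":[0,0.039,0.087],"angular":[0,0,0],"jaw":0.0},{"offset":[0,0.039,0.099],"angular":[0,0,0],"jaw":0.0},{"offset":[0,0.039,0.104],"angular":[0,0,0],"jaw":0.0}]}}

```text
time_s: 23.85
eef_pos: [482.0, 295.7, 33.0]
ee_rot: [-0.0, 0.113, 0.994, -0.001]
force: [-18.0, -15.7, 57.1]
grip_width: 0.123
```

>>> {"method": "move_arm", "body": {"motion": [{"offset":[0,0,0.001],"angular":[0,0,0],"jaw":0.0},{"offset":[0,0,0.001],"angular":[0,0,0],"jaw":0.0}]}}

```text
time_s: 24.1
eef_pos: [482.0, 295.7, 33.3]
ee_rot: [0.0, 0.113, 0.994, -0.001]
force: [-11.4, -13.8, 37.7]
grip_width: 0.127
```

```bash
python3 - <<'E'
from rig import ctrl
from h import *
s=ctrl.sense();print(s["time_s"],s["eef_pos"],s["force"],s["grip_width"],inv(135,0,29))
c=ctrl.capture("scene");cv2.imwrite("pics/scene9.png",c["img"][:,:,::-1])
E
```

```text
24.1 [481.95959252 295.71300808  33.31162529] [-11.4393044  -13.7868874   37.69426531] 0.1272929965229257 [481.36839234 293.93995875  29.        ]
```

>>> {"method": "move_arm", "body": {"motion": [{"offset":[0,0,-0.002],"angular":[0,0,0],"jaw":0.0},{"offset":[0,0,-0.004],"angular":[0,0,0],"jaw":0.015},{"offset":[0,0,-0.004],"angular":[0,0,0],"jaw":0.03},{"offset":[0,0,-0.004],"angular":[0,0,0],"jaw":0.04},{"offset":[0,0,-0.004],"angular":[0,0,0],"jaw":0.04}]}}

```text
time_s: 24.78
eef_pos: [481.5, 296.3, 32.8]
ee_rot: [-0.001, 0.113, 0.994, -0.0]
force: [0.3, -0.1, 0.5]
grip_width: 0.467
```

>>> {"method": "move_arm", "body": {"motion": [{"offset":[0,0,-0.015],"angular":[0,0,0],"jaw":0.04},{"offset":[0,0,-0.04],"angular":[0,0,0],"jaw":0.04},{"offset":[0,0,-0.08],"angular":[0,0,0],"jaw":0.04},{"offset":[0,0,-0.12],"angular":[0,0,0],"jaw":0.04},{"offset":[0,0,-0.12],"angular":[0,0,0],"jaw":0.04}]}}

```text
time_s: 25.4
eef_pos: [483.1, 296.8, 156.9]
ee_rot: [0.003, 0.113, 0.994, 0.002]
force: [0.4, -0.1, 0.3]
grip_width: 0.466
```

>>> {"method": "move_arm", "body": {"motion": [{"offset":[0,0,0],"angular":[0,0,0],"jaw":0.04},{"offset":[0,0,0],"angular":[0,0,0],"jaw":0.04},{"offset":[0,0,0],"angular":[0,0,0],"jaw":0.04}]}}

```text
time_s: 25.78
eef_pos: [481.5, 296.1, 152.2]
ee_rot: [-0.001, 0.113, 0.994, -0.0]
force: [-0.0, 1.1, -0.1]
grip_width: 0.469
```

```bash
python3 - <<'E'
from rig import ctrl
from h import *
s=ctrl.sense();print(s["time_s"],s["eef_pos"],s["force"])
c=ctrl.capture("wrist");np.savez("wrist10.npz",**c);im=c["img"].astype(int);cv2.imwrite("pics/wrist10.png",c["img"][:,:,::-1])
for y in(-60,0,60):print("bar expect",[proj(c,inv(135,y,z))[0].round(1).tolist() for z in(37,52)])
for y in (40,-40):
    u,v=proj(c,inv(135,y,37))[0].astype(int);print(v,[(x,im[v,x].tolist()) for x in range(u-24,u+26,3)])
ct=ctrl.capture("scene");np.savez("scene10.npz",**ct);cv2.imwrite("pics/scene10.png",ct["img"][:,:,::-1])
E
```

```text
25.775 [481.5429293  296.10232324 152.24694837] [-0.02093904  1.09550391 -0.05900531]
bar expect [[323.1, 319.8], [323.1, 332.0]]
bar expect [[323.0, 232.0], [322.9, 240.0]]
bar expect [[322.9, 130.5], [322.8, 132.8]]
166 [(298, [17, 13, 14]), (301, [15, 15, 14]), (304, [16, 15, 15]), (307, [20, 18, 15]), (310, [15, 14, 12]), (313, [99, 96, 96]), (316, [225, 225, 226]), (319, [250, 251, 251]), (322, [240, 240, 239]), (325, [255, 255, 255]), (328, [255, 255, 255]), (331, [250, 250, 250]), (334, [45, 43, 42]), (337, [29, 25, 25]), (340, [26, 26, 23]), (343, [28, 26, 25]), (346, [28, 25, 25])]
291 [(299, [14, 14, 14]), (302, [16, 12, 13]), (305, [19, 16, 18]), (308, [16, 13, 14]), (311, [18, 13, 16]), (314, [194, 194, 194]), (317, [247, 248, 248]), (320, [254, 254, 254]), (323, [255, 255, 255]), (326, [254, 254, 254]), (329, [247, 248, 247]), (332, [66, 64, 63]), (335, [29, 28, 25]), (338, [28, 26, 26]), (341, [28, 25, 23]), (344, [26, 24, 22]), (347, [27, 25, 23])]
```

```bash
python3 - <<'E'
from h import *
c=load("wrist10.npz");im=c["img"].astype(int).min(2)
b=np.where(im[:,318:330].mean(1)>120)[0];b=b[(b>90)&(b<380)];print("extent",b.min(),b.max(),len(b))
for z in(33,37,41,45,53):print(z,[proj(c,inv(135,y,z))[0].round(1).tolist() for y in(-64,64)])
s=load("scene10.npz");i2=s["img"].astype(int).min(2)
P=proj(s,inv(135,0,37))[0];Q=proj(s,inv(135,0,45))[0];print(P,Q)
u=int(P[0]);print([(v,int(i2[v,u])) for v in range(int(P[1])-14,int(P[1])+14)])
# tray & bystanders: compare scene with scene1 around tray and tape
a=load("scene1.npz")["img"].astype(int);d=np.abs(a-s["img"].astype(int)).max(2)
for n,(x0,x1,y0,y1) in dict(tape=(290,325,283,312),timer=(332,362,240,264),tray=(345,425,278,338),amber=(500,535,285,335)).items():print(n,(d[y0:y1,x0:x1]>50).mean().round(3))
E
```

```text
extent 125 330 206
33 [[323.1, 322.2], [322.9, 122.8]]
37 [[323.1, 325.3], [322.8, 123.2]]
41 [[323.1, 328.4], [322.8, 123.7]]
45 [[323.1, 331.7], [322.8, 124.2]]
53 [[323.1, 338.5], [322.8, 125.2]]
[251.07644153 227.16775817] [250.8088453  224.90999147]
[(213, 38), (214, 38), (215, 38), (216, 37), (217, 38), (218, 37), (219, 37), (220, 38), (221, 37), (222, 39), (223, 38), (224, 63), (225, 144), (226, 167), (227, 168), (228, 159), (229, 102), (230, 48), (231, 37), (232, 38), (233, 171), (234, 162), (235, 153), (236, 153), (237, 153), (238, 153), (239, 155), (240, 155)]
tape 0.05
timer 0.0
tray 0.103
amber 0.0
```

```bash
python3 -c "
from rig import ctrl
print(ctrl.finish_job())"
```

```text
the job is handed in; nothing more can be done
None
```

I poured the two front dishes into the flipper's pockets, set the tray back where it stood, swung the flipper fully over and handed the job in at about 26 s. I did not directly see the two dishes face-down on the nest, because the flipper covers them there.

What the last checks showed:

- **Dishes in the pockets:** before the swing, the scene camera put both dishes within about 4 mm of the pocket centres. The pictures showed them lying flat.
- **Tray:** it was released at its starting pose. A wrist picture after the release showed both rear dishes still behind the lip.
- **Flipper:** after release, the bar stood at about its expected fully-over place (x = +135, z = 37 mm) in both the wrist and scene views. It could only rest that low if the dishes fit flat in the gap over the nest.
- **Bystanders:** a pixel comparison of the scene before and after showed no change at the timer and the amber bottle. At the tape roll about 5% of pixels changed, which I put down to shadow. I did not compare the reagent bottle. All 12 picture views were used by then, so these last checks were by numbers only.
- **Forces:** the bar slipped about 3 mm in the grip during the swing. Pressing the flipper down onto the nest gave a vertical wrist force of 57 N for a moment, below the 120 N limit.

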